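# Move a lamp carriage on an optical bench and lock its brake

## Robot

A 6-joint arm with a two-finger parallel gripper is mounted at the origin on a cart in front of the work surface, level with it; the furniture and walls round the work are solid. World frame = base frame: x ahead of the robot, y to its left, z up, the work surface at z = 0. Lengths are in m, angles in degrees, forces in N, time in s.
With the tool pointing down it reaches from about 0.35 to 0.875 m from the base axis. Payload 4.2 kg.
Tool frame: the origin (TCP) lies on the centre line of the jaws, within the pads' length; the fingertips stand 19 mm ahead of it and the grasp point (between the pads) is the TCP; x points along the fingers, y is the direction in which the jaws open and shut, and the axes are right-handed (so a half turn about x gives the same grasp; the last joint's range is limited). The gripper opens to 87 mm and grips with 3 to 60 N. Pads are 19 mm wide; open, the fingers measure 117 mm over their backs; the gripper's body (75 mm by 190 mm) begins 51 mm behind the grasp point.
Start: joints at [-50.501, 22.042, 0.453, 0, -68.411, -14.817], TCP at [0.261, -0.568, 0.242] pointing down, gripper open.
Joint ranges: [-179.83, 179.83], [-69.29, 118.12], [-61.27, 80.66], [-181.25, 117.63], [-171.15, -9.14], [-177.46, 177.46]. Speed limits (degrees/s): [159.86, 159.86, 180, 180, 180, 180].

## Interface

Orientations are given as a 3x3 rotation matrix whose columns are the frame's x, y, z axes.
In Python, from station import * gives the robot as it stands.
- The arm moves only by the shell command python3 -m creep 'ROWS'. ROWS is JSON, a list of rows, each a list of 5 numbers: the opening, from 0 (shut) to 1 (fully open), then the shift along the world's x, y, z in mm, then the turn about the world's z in rad. In form: [[jaw, x, y, z, turn], ...]. A call has exactly 8 rows; each row is the pose to reach, as a shift and turn from the pose measured when the call began; what a row does not reach only later rows make up. A row lasts 1/10 s, in which the tool goes at most 50 mm and 8.59 degrees, less where a joint would pass 70% of its speed; a pose out of reach is approached as far as the arm can. A call with a gripper value outside its range is refused whole. The fingers move at their own pace and stop on an object; the grip force is fixed at half the most. Time passes only in rows, so rows that repeat a pose let the fingers close, or fill a call up. It gives the time, the measured TCP pose, the force and the opening at its end, in the units of the state.
- sense(): the state, without advancing time (a new reading comes with each control period).
- capture(name): name is "scene" or "side" or "wrist"; returns a dict with "image" (480x640x3 uint8, blue, green, red), "z_map" (480x640 float32, m along the optical axis (not along the pixel's ray), 0 where there is no reading), "mtx" (3x3 intrinsics, pixels), "eye" and "attitude" of the camera in the world. Camera axes: x right, y up, looking along -z (the intrinsics and any distortion apply to the point x, -y, -z); pixel columns grow to the right and rows downward; lengths in m; the calibration is good to about 2 mm. A picture is of the moment at which its call begins.
- finish_job(): hands the job in, once; it reports no verdict.
Trained networks look in a picture, given as the dict that the camera call returned (one of the last four; its "shot" number tells which), for a name from the list of things; names that differ only in an ending like _2 or _b are one class to them, and where a whole thing is asked for, a point or a joint stands for the part that bears it (a point fixed in the world has none). Each returns a list of dicts, best first, with "confidence" (0 to 1); they miss things now and then, are a little off and sometimes report something else, mostly with a low value. They report only what shows in the picture. A call takes as long as a camera call. They do not tell look-alikes from the thing itself.
- look_for(picture, thing): "box" ([left, top, right, bottom] in pixels, round what is visible of it).
- mark_of(picture, thing): "centre" ([column, row] in pixels: a listed point, or the origin of a listed thing).
The state is a dict: "time_s": time; "joints": joint angles; "joint_velocities": joint speeds; "effort": joint torques, N m; "tcp_pos": TCP position; "ee_rot": TCP orientation; "wrist_force": force on the tool from outside, world axes, zero at the start; "moment": the same for the moment, N m; "gripper_width": opening from 0.0 (shut) to 1.0 (fully open).
Only numpy, scipy, OpenCV 4.12 (cv2) and the standard library are available. Lean on these libraries where they do the work, as an engineer would, in place of code of your own. Each camera call takes 0.05 s, during which the arm holds its last target.

## Task

Bring the lamp on the little optical bench to its marked place: flick up the carriage's brake lever (yellow pad) to release it, slide the carriage until its lever stands over the centre of the red clip, and then push the lever fully down again to lock it there. Keep the spirit lamp standing upright in its place on the carriage, leave the other things on the table where they are, and let go at the end.

Things in the scene. Friction and masses are not known exactly. Their poses are not given: they have to be found in the camera images.
- bench: Optical bench fixed on the table: foot 320 x 96 x 8 mm, raised rail; white screen, 103 mm high, at its +y end. Origin on the table under the rail's middle; y along the rail; -x is the lever's side (foot edge at x = -56 mm), turned roughly to the robot's left. Between it and the table's middle stands a stirrer (front x = 0.52, right side y = -0.08 m) with a tall flask: go round its front.
- carriage (a joint): The blue carriage's travel along the rail in metres: 0 mid-rail (where it starts), positive toward the screen (bench +y), stops at -0.105 and +0.105. Deck 76 x 76 mm, top 41 mm above the table, a spirit lamp standing on it. Unlocked it slides with 2 to 4 N of drag and does not roll on; locked, the brake holds it against about 12 N.
- carriage_deck (a point): Middle of the carriage's deck top (41 mm above the table). Its axes are those of the bench.
- lever_hinge (a point): The brake lever's hinge on the carriage's middle line, 38 mm above the table, 46 mm from the rail's middle on the bench's -x side; hinge axis along the rail. It is also the point to line up with a clip.
- brake_lever (a joint): Brake lever in rad: 0 = right down (level), brake locked; grows as its end is raised, to 1.15 at the stop; brake quite free from about 0.5. It stays where it is left. A sprung cam makes it stiff between 0 and 0.45, both ways (6 to 12 N at its end; it must be pressed right down to the stop); above that it moves with about 1 N.
- lever_pad (a point): Middle of the yellow pad at the lever's end, 58 mm from the hinge; pad 24 mm along the lever, 14 mm wide (along the rail), 12 mm thick; nothing under it but the table. With the lever down the pad lies level, pointing to the bench's -x, 38 mm above the table. The steel arm from hinge to pad is 10 mm wide, 7 mm thick. Pinched across its width, the pad can pivot between the fingertips as it is raised.
- red_clip: Red index clip fixed on the lever-side edge of the bench's foot: 24 mm along the rail, 12 mm across, 13 mm high, with a thin black centre line. Origin under its middle, on the table; same axes as the bench; 58.5 mm from the rail's middle. The centre line of carriage and lever is to stand over the clip's centre line.
- white_clip: White index clip of the same shape; not to be used. The two clips lie on either side of the carriage's start; which is nearer the screen differs.
- lamp: Clear glass spirit lamp standing loose on the carriage's deck: 73 mm wide, 72 mm high, about 0.11 kg. Origin at the middle of its foot, z axis up.
- glass_cap: Bystander, a clear glass lamp cap, 34 mm wide, 31 mm high, loose on the table; origin under its middle. Not to be moved.
- tape: Bystander, a roll of brown tape, 96 mm wide, 48 mm high, loose on the table; origin under its middle. Not to be moved.
- spoons: Bystander, a set of measuring spoons, 143 x 46 x 13 mm, loose on the table; origin under its middle. Not to be moved.
- clamp: Bystander, a steel tube clamp gripping a glass test tube, 201 x 161 x 36 mm, loose on the table; origin under its middle. Not to be moved.
- stopper: Bystander, a black rubber stopper, 26 mm wide, 26 mm high, loose on the table; origin under its middle. Not to be moved.
Things that resemble listed ones, but are neither listed nor needed, are in the scene too. There is more than one size of the lamp; the one meant has the size given above.

How it is judged (in metres and radians):
On the way, in this order (a step that is already met when the one before it is completed fails the run):
1. the brake lever is flicked up, releasing the brake (value of joint brake_lever above 0.5 rad), for 0.1 s.
2. with the brake free, the carriage is brought to the red clip (y of lever_hinge in the frame of red_clip between -0.012 and 0.012 m and value of joint brake_lever above 0.4 rad), for 0.1 s.
At the end, for the whole second after the job is handed in: The carriage rests with its lever hinge within 6 mm, along the rail, of the red clip's centre; the lever is right down (below 0.1 rad, locked); the lamp stands upright (within 0.1 rad), at rest on the deck, its axis within about 20 mm of the deck's middle (y of lever_hinge in the frame of red_clip between -0.006 and 0.006 m and value of joint brake_lever below 0.1 rad and velocity of joint carriage between -0.01 and 0.01 m/s and angle between lamp's own z axis and vertical below 0.1 rad and distance between lamp and carriage_deck below 0.02 m and linear speed of lamp below 0.03 m/s); the robot touches nothing.
It fails at once if the lamp is tipped or knocked off the carriage (angle between lamp's own z axis and vertical above 0.35 rad or distance between lamp and carriage_deck above 0.06 m).
It fails at once if another thing on the table is moved by more than 20 mm (distance of any of glass_cap, tape, spoons, clamp, stopper from where it was at the start of the episode above 0.02 m).
It also fails if it takes over 54 s, if anything falls off the work surface, if the arm or the gripper's body presses on something with over 40 N, if the wrist force passes 120 N, or if a joint passes its speed limit or range.

## Working session

There is one attempt and no reset: what is moved stays moved. The work goes in short steps, Python scripts to look and compute and a shell command to move; the robot and the scene stay as the last step left them, time stands still between calls to the robot, and variables do not carry over. Pictures are saved under pics/ and viewed, and the job is handed in when it is done.

```bash
ls; mkdir -p pics; python3 - <<'E'
from station import *
import cv2,numpy as np
s=sense();print(s)
for n in("scene","side","wrist"):
    c=capture(n);cv2.imwrite(f"pics/{n}0.png",c["image"]);print(n,c["eye"],c["attitude"],c["mtx"],c.keys())
E
```

```text
pics
{'time_s': 0.0, 'joints': array([-5.04997026e+01,  2.20908583e+01,  3.78114961e-01, -3.03182657e-02,
       -6.84114201e+01, -1.48186120e+01]), 'joint_velocities': array([-0.02251048, -0.01536589, -0.02219473,  0.02318957,  0.04798977,
       -0.01509784]), 'effort': array([ 3.82364333e-04, -3.90667498e+01,  1.87409341e+01,  4.21978891e+00,
        1.10209628e-02, -2.04368316e-04]), 'tcp_pos': array([ 0.26078451, -0.56735655,  0.24044373]), 'ee_rot': array([[-9.98733503e-04, -4.17398136e-01,  9.08723169e-01],
       [ 1.98508511e-03,  9.08721004e-01,  4.17399324e-01],
       [-9.99997531e-01,  2.22076352e-03, -7.89992849e-05]]), 'wrist_force': array([-0.01178919,  1.04561532, -0.39644153]), 'moment': array([ 0.03748486,  0.01410806, -0.01358767]), 'gripper_width': 0.9973199065810261}
scene [0.07278209 0.8070186  0.87850511] [[-0.82761776  0.35578644 -0.43412539]
 [-0.5612324  -0.53582906  0.63079744]
 [-0.00818782  0.7657044   0.64314053]] [[554.76531536   0.         316.26217975]
 [  0.         554.76531536 243.34366804]
 [  0.           0.           1.        ]] dict_keys(['image', 'z_map', 'mtx', 'eye', 'attitude', 'shot'])
side [ 0.54724491 -0.9288329   0.40541912] [[ 0.99896092  0.01009617 -0.04444258]
 [-0.0452876   0.32923437 -0.94316158]
 [ 0.00510971  0.94419426  0.3293495 ]] [[468.9661356    0.         327.01255025]
 [  0.         468.9661356  239.9316751 ]
 [  0.           0.           1.        ]] dict_keys(['image', 'z_map', 'mtx', 'eye', 'attitude', 'shot'])
wrist [ 0.19824335 -0.59707914  0.38342972] [[-0.41753185 -0.87757471 -0.23564757]
 [ 0.90866084 -0.40278341 -0.11000457]
 [ 0.0016223  -0.26005413  0.96559268]] [[431.06108204   0.         321.03362183]
 [  0.         431.06108204 236.139705  ]
 [  0.           0.           1.        ]] dict_keys(['image', 'z_map', 'mtx', 'eye', 'attitude', 'shot'])
```

View pics/scene0.png

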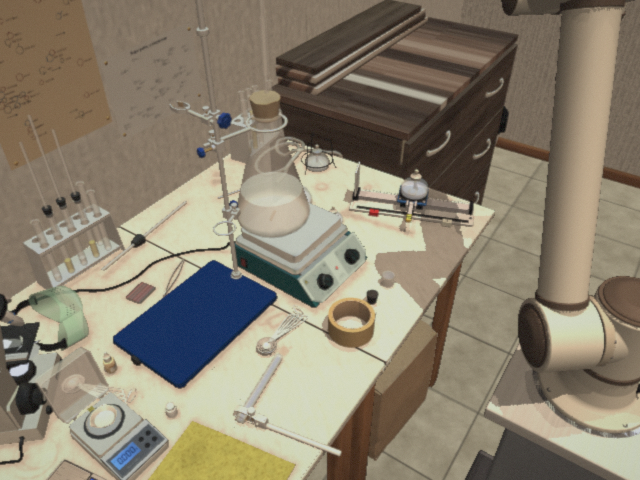

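View pics/side0.png

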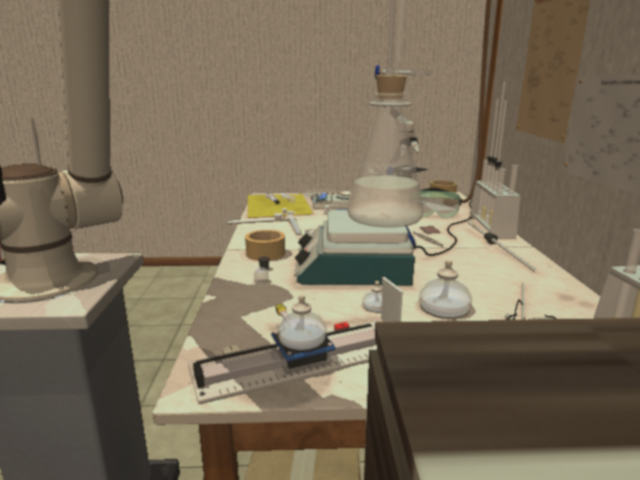

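View pics/wrist0.png

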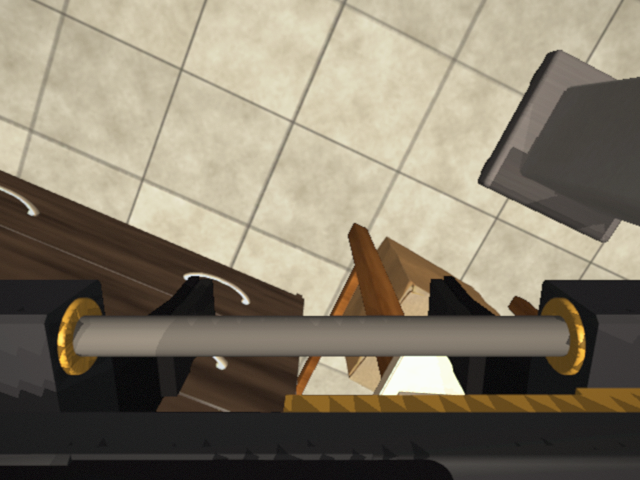

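The bench lies at the right of the table: the lever's yellow pad is at scene (408,222) and side (281,310). The red clip is at scene (373,212) and side (342,326), toward the screen. Next I'll measure.

```bash
cat > h.py <<'E'
from station import *
import cv2,numpy as np
def ray(c,px):
    K=c["mtx"];d=np.array([(px[0]-K[0,2])/K[0,0],-(px[1]-K[1,2])/K[1,1],-1.0])
    return np.array(c["eye"]),np.array(c["attitude"])@d
def atz(c,px,z):
    o,d=ray(c,px);return o+d*(z-o[2])/d[2]
def dep(c,px):
    o,d=ray(c,px);u,v=int(round(px[0])),int(round(px[1]));return o+d*c["z_map"][v,u]
def tri(a,pa,b,pb):
    A=[];r=[]
    M=np.zeros((3,3));q=np.zeros(3)
    for c,p in((a,pa),(b,pb)):
        o,d=ray(c,p);d=d/np.linalg.norm(d);P=np.eye(3)-np.outer(d,d);M+=P;q+=P@o
    return np.linalg.solve(M,q)
def proj(c,X):
    p=np.array(c["attitude"]).T@(np.array(X)-c["eye"]);K=c["mtx"]
    return np.array([K[0,0]*p[0]/-p[2]+K[0,2],-K[1,1]*p[1]/-p[2]+K[1,2]])
E
python3 - <<'E'
from h import *
np.set_printoptions(precision=4,suppress=True)
a=capture("scene");b=capture("side")
for n in("lever_pad","lever_hinge","red_clip","white_clip","carriage_deck","lamp","bench","stopper","tape","glass_cap"):
    A=mark_of(a,n);B=mark_of(b,n)
    print(n)
    for l,c,M in(("sc",a,A),("si",b,B)):
        for m in M[:3]: print("  ",l,np.array(m["centre"]),round(m["confidence"],2),dep(c,m["centre"]))
    if A and B: print("   tri",tri(a,A[0]["centre"],b,B[0]["centre"]))
ia=cv2.resize(a["image"][150:260,330:500],None,fx=4.7,fy=4.7,interpolation=cv2.INTER_CUBIC);cv2.imwrite("pics/sc_crop.png",ia)
ib=cv2.resize(b["image"][270:410,180:410],None,fx=3.4,fy=3.4,interpolation=cv2.INTER_CUBIC);cv2.imwrite("pics/si_crop.png",ib)
E
```

```text
lever_pad
   sc [450.7 223.5] 0.72 [ 0.4198 -0.3003  0.0082]
   sc [407.2 217.1] 0.46 [ 0.5055 -0.2198  0.0436]
   si [281.8 310.9] 0.51 [ 0.5061 -0.2377  0.0415]
   tri [ 0.4588 -0.2626  0.0411]
lever_hinge
   sc [413.  204.4] 0.83 [ 0.5178 -0.2764  0.0432]
   si [280.5 312.5] 0.73 [ 0.5038 -0.235   0.0372]
   tri [ 0.5088 -0.2629  0.0532]
red_clip
   sc [371.4 213.9] 0.58 [ 0.6082 -0.2255  0.0073]
   si [342.1 332.6] 0.65 [ 0.6045 -0.2557  0.0094]
   si [293.2 324.8] 0.48 [ 0.5279 -0.345   0.0759]
   si [262.2 267.9] 0.2 [ 0.4559 -0.027   0.0307]
   tri [ 0.6095 -0.2347 -0.0013]
white_clip
   sc [449.2 224.6] 0.5 [ 0.4217 -0.2958  0.0068]
   si [232.7 354.5] 0.58 [ 0.4345 -0.3104  0.0075]
   tri [ 0.4285 -0.3024  0.0012]
carriage_deck
   sc [414.5 194.9] 0.65 [ 0.5254 -0.2966  0.0579]
   si [304.9 335.8] 0.59 [ 0.5442 -0.3572  0.0652]
   tri [ 0.5396 -0.32    0.0412]
lamp
   sc [413.6 193.5] 0.82 [ 0.5275 -0.2948  0.0625]
   sc [331.6 221. ] 0.51 [ 0.6021 -0.0236  0.1167]
   sc [294.6 203.1] 0.45 [0.6507 0.0465 0.189 ]
   si [376.2 306. ] 0.96 [ 0.6728 -0.1712  0.0131]
   si [302.5
[... 169 characters left out ...]
0.0446]
   sc [282.1 330.2] 0.39 [0.5622 0.223  0.0093]
   si [303.5 362.1] 0.75 [ 0.5416 -0.3463  0.0154]
   tri [ 0.5431 -0.3241  0.0012]
stopper
   sc [373.6 299.3] 0.69 [0.4445 0.0524 0.0211]
   si [265.9 269.1] 0.7 [ 0.4633 -0.0264  0.0276]
   tri [0.4555 0.0349 0.0013]
tape
   sc [351.1 328.1] 0.95 [0.4498 0.1351 0.0036]
   sc [411.9 192.5] 0.73 [ 0.5291 -0.2865  0.0698]
   si [266.3 253.7] 0.72 [0.4547 0.0916 0.0168]
   si [304.7 337.2] 0.68 [ 0.5439 -0.3577  0.0632]
   tri [0.4509 0.1331 0.001 ]
glass_cap
   sc [386.  281.2] 0.65 [ 0.4499 -0.0127  0.0197]
   si [265.5 226.3] 0.72 [ 0.4315  0.3566 -0.0003]
   si [262.9 282.3] 0.5 [ 0.4572 -0.0387  0.0034]
   tri [0.44   0.0524 0.0896]
```

View pics/sc_crop.png

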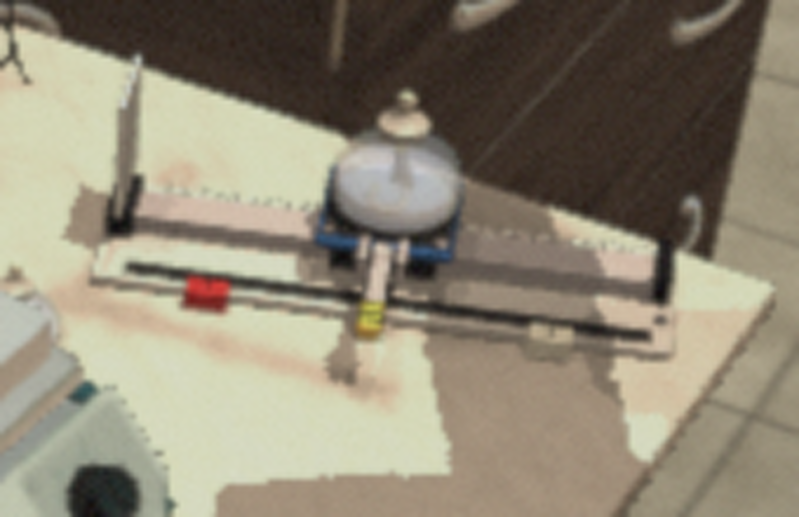

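View pics/si_crop.png

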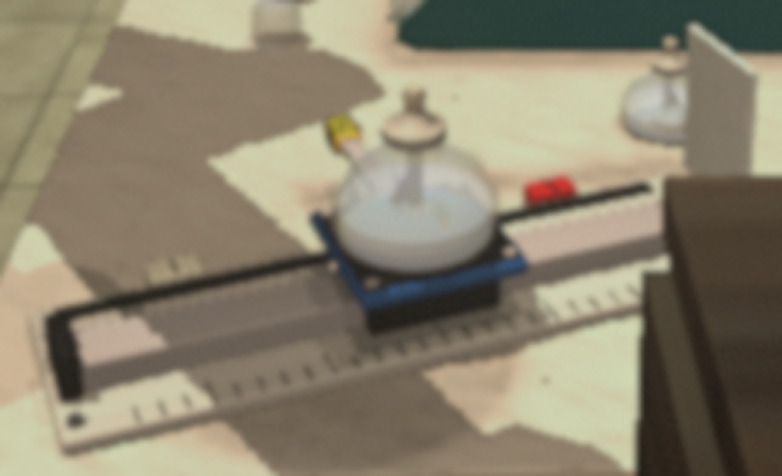

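```bash
python3 - <<'E'
from h import *
np.set_printoptions(precision=4,suppress=True)
a=capture("scene");b=capture("side")
P={}
for n,pa,pb,z in(("pad",(408.9,217.6),(280.9,309.1),.041),("red",(374,212),(341.8,326),.010),("white",(447,221.3),(230.9,348.8),.010)):
    P[n]=tri(a,pa,b,pb);print(n,P[n],proj(a,P[n])-pa,atz(a,pa,z),atz(b,pb,z))
for n in ("red","white"):
  pass
d=(P["red"]-P["white"])[:2];y=d/np.linalg.norm(d);print("yaxis",y,np.degrees(np.arctan2(y[1],y[0])),np.linalg.norm(d))
# red mask centroid in scene depth
for c in(a,b):
    im=c["image"].astype(int);B,G,R=im[...,0],im[...,1],im[...,2]
    m=(R>150)&(G<70)&(B<80);yy,xx=np.nonzero(m)
    k=(abs(xx-(374 if c is a else 342))<20)&(abs(yy-(212 if c is a else 327))<15)
    pts=np.array([dep(c,(u,v)) for u,v in zip(xx[k],yy[k])]);print("red",k.sum(),pts.min(0),pts.max(0),np.median(pts,0))
    m=(R>120)&(G>90)&(B<80)&(R-B>90);yy,xx=np.nonzero(m)
    k=(abs(xx-(408 if c is a else 281))<15)&(abs(yy-(217 if c is a else 310))<12)
    pts=np.array([dep(c,(u,v)) for u,v in zip(xx[k],yy[k])]);print("yel",k.sum(),pts.min(0),pts.max(0),np.median(pts,0))
E
```

```text
pad [ 0.5038 -0.2263  0.0388] [-0.0824 -0.0381] [ 0.5025 -0.2236  0.041 ] [ 0.5043 -0.2304  0.041 ]
red [ 0.6055 -0.2341  0.0093] [-0.039 -0.025] [ 0.6049 -0.2332  0.01  ] [ 0.6055 -0.2353  0.01  ]
white [ 0.4304 -0.3001  0.0109] [-0.0586 -0.0167] [ 0.4306 -0.3013  0.01  ] [ 0.4302 -0.2986  0.01  ]
yaxis [0.9358 0.3525] 20.64249041060007 0.18719557711809362
red 26 [ 0.597  -0.2457  0.0084] [ 0.6172 -0.2256  0.0166] [ 0.6056 -0.2326  0.0135]
yel 9 [ 0.4976 -0.2237  0.0387] [ 0.5048 -0.2105  0.0474] [ 0.5012 -0.2145  0.0432]
red 40 [ 0.5941 -0.2425  0.0101] [ 0.6142 -0.2292  0.014 ] [ 0.604  -0.2377  0.0124]
yel 35 [ 0.4977 -0.2357  0.0378] [ 0.5097 -0.2186  0.0452] [ 0.5028 -0.2312  0.0437]
```

The target is the red clip at scene (374,212), on the screen side. The white clip at scene (447,221) and the smaller and larger lamps at side (376,300) and (445,297) aren't needed. The lamp meant stands on the carriage at scene (414,190). Before moving, I'll check what solid objects lie near the path.

```bash
python3 - <<'E'
from h import *
np.set_printoptions(precision=3,suppress=True)
for n in("scene","side"):
    c=capture(n);v,u=np.mgrid[0:480:3,0:640:3];u=u.ravel();v=v.ravel()
    K=c["mtx"];d=np.stack([(u-K[0,2])/K[0,0],-(v-K[1,2])/K[1,1],-np.ones(u.size)],1)
    z=c["z_map"][v,u];P=(d*z[:,None])@np.array(c["attitude"]).T+c["eye"];P=P[z>0]
    k=(P[:,0]>.1)&(P[:,0]<1.0)&(P[:,1]<-.08)&(P[:,1]>-1)&(P[:,2]>.02)
    H={}
    for p in P[k]:
        q=(round(p[0]/.05)*5,round(p[1]/.05)*5);H[q]=max(H.get(q,0),p[2])
    print(n)
    for y in range(-10,-75,-5): print(y,[f"{x}:{int(H[(x,y)]*1000)}" for x in range(10,100,5) if (x,y) in H])
E
```

```text
scene
-10 []
-15 ['65:41', '70:48', '75:46']
-20 ['15:608', '20:609', '50:44', '75:43', '80:54']
-25 ['50:45', '55:39', '65:61', '70:101']
-30 ['50:84', '55:111', '60:26', '65:23', '70:24', '85:47', '90:32']
-35 ['30:558', '35:549', '40:29', '45:26', '50:80', '55:94', '80:91', '85:67', '90:86', '95:32']
-40 ['35:541', '40:529', '45:517', '85:26', '95:26']
-45 ['35:505', '40:508', '45:512', '60:100', '65:137', '70:137', '75:137', '80:139', '85:139', '90:136', '95:138']
-50 ['60:103', '65:139', '70:139', '75:138', '80:138', '85:141', '90:137', '95:221']
-55 ['20:500', '60:102', '65:139', '70:139', '75:141', '80:139', '85:139', '90:138', '95:221']
-60 ['60:102', '65:141', '70:140', '75:139', '80:138', '85:137', '90:138', '95:220']
-65 ['35:297', '60:102', '65:139', '70:139', '75:138', '80:138', '85:138', '90:140', '95:222']
-70 ['60:106', '65:139', '70:138', '75:138', '80:137', '85:138', '90:140', '95:220']
side
-10 []
-15 ['65:41', '70:50', '75:49', '80:93', '85:51']
-20 ['50:44', '75:43', '80:51', '85:48']
-25 ['50:44', '65:102', '70:101', '95:21']
-30 ['50:80', '55:112', '60:39', '65:23', '70:102', '85:92']
-35 ['40:30', '45:23', '50:82', '55:110', '60:51', '85:93', '90:94']
-40 ['40:30', '45:22']
-45 ['25:324', '60:100', '65:135', '70:136', '75:135', '80:135', '85:135', '90:135', '95:135']
-50 ['25:319', '60:101', '65:136', '70:136', '75:136', '80:135', '85:135', '90:135']
-55 ['60:101', '65:136', '70:136', '75:135', '80:135', '85:135', '90:135']
-60 ['60:101', '65:136', '70:136', '75:135', '80:136', '85:135']
-65 ['60:101', '65:136', '70:136', '75:136', '80:136']
-70 ['70:135', '75:135', '80:135']
```

```bash
python3 -m creep '[[1,15,20,5,-0.14],[1,40,56,5,-0.28],[1,70,98,5,-0.42],[1,100,140,5,-0.56],[1,130,182,5,-0.70],[1,160,224,5,-0.84],[1,190,266,5,-0.98],[1,200,280,0,-1.12]]'
```

```text
time_s: 2.25
tcp_pos: [0.461, -0.2884, 0.2427]
ee_rot: [[0.002, 0.622, 0.783], [-0.001, 0.783, -0.622], [-1.0, 0.001, 0.002]]
wrist_force: [1.3, -0.8, -0.5]
gripper_width: 0.999
```

```bash
python3 -m creep '[[1,5,5,0,-0.14],[1,10,15,-5,-0.28],[1,20,25,-10,-0.42],[1,25,32,-20,-0.52],[1,30,37,-30,-0.52],[1,33,41,-40,-0.52],[1,33,41,-40,-0.52],[1,33,41,-40,-0.52]]'; python3 - <<'E'
from h import *
s=sense();print(s["tcp_pos"],s["ee_rot"],s["joints"])
c=capture("wrist");cv2.imwrite("pics/w1.png",c["image"])
E
```

```text
time_s: 3.05
tcp_pos: [0.4938, -0.2477, 0.2026]
ee_rot: [[0.001, 0.929, 0.371], [-0.002, 0.371, -0.929], [-1.0, -0.0, 0.002]]
wrist_force: [-0.0, -0.2, 0.2]
gripper_width: 1.006
[ 0.49381677 -0.24768032  0.20260156] [[ 7.02458023e-04  9.28618825e-01  3.71034478e-01]
 [-2.05471818e-03  3.71035127e-01 -9.28616558e-01]
 [-9.99997642e-01 -1.10057138e-04  2.16868659e-03]] [-9.76384579e+00  1.68046258e+01 -1.33081275e+01  1.26308539e-01
 -5.98276772e+01 -1.48520103e+02]
```

View pics/w1.png

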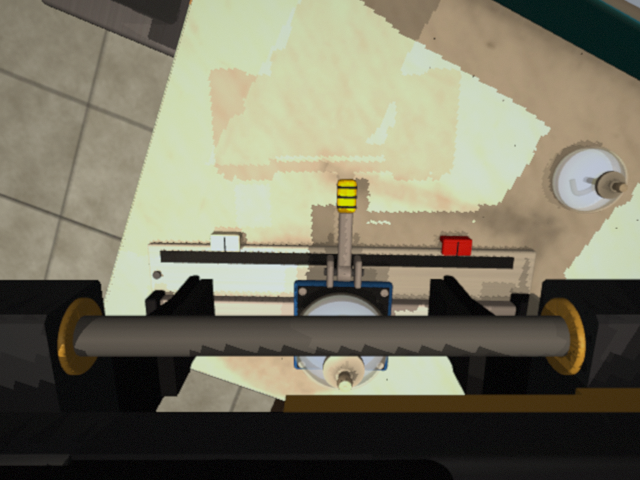

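The wrist view shows the pad at (347,196), the red clip at (457,245) and the white clip at (226,241). I'll take an enlarged crop to refine these.

```bash
python3 - <<'E'
from h import *
np.set_printoptions(precision=4,suppress=True)
c=capture("wrist");im=c["image"]
cv2.imwrite("pics/w1c.png",cv2.resize(im[170:300,200:490],None,fx=2.75,fy=2.75,interpolation=cv2.INTER_CUBIC))
i=im.astype(int);B,G,R=i[...,0],i[...,1],i[...,2]
def cc(m,box):
    yy,xx=np.nonzero(m);k=(xx>box[0])&(xx<box[2])&(yy>box[1])&(yy<box[3]);xx=xx[k];yy=yy[k]
    print(k.sum(),xx.min(),xx.max(),yy.min(),yy.max());return xx,yy
x,y=cc((R>130)&(G>110)&(B<110)&(R-B>80),(325,170,370,225));print("pad",x.mean(),y.mean(),(np.median([dep(c,p) for p in zip(x,y)],0)))
cp=((x.min()+x.max())/2,(y.min()+y.max())/2);
for z in(.038,.044):print(cp,atz(c,cp,z))
x,y=cc((R>130)&(G<70),(430,225,485,270));p=np.array([dep(c,q) for q in zip(x,y)]);print("red z",np.percentile(p[:,2],[5,50,95]))
for n in("lever_pad","lever_hinge","red_clip","white_clip","lamp","carriage_deck"):
    print(n,[(np.round(m["centre"],1),round(m["confidence"],2)) for m in mark_of(c,n)[:2]])
E
```

```text
467 337 356 180 212
pad 346.29550321199144 195.17558886509636 [ 0.5055 -0.223   0.0435]
(np.float64(346.5), np.float64(196.0)) [ 0.5065 -0.2244  0.038 ]
(np.float64(346.5), np.float64(196.0)) [ 0.5058 -0.2236  0.044 ]
434 442 471 239 254
red z [0.0116 0.0127 0.014 ]
lever_pad [(array([345.8, 193.2]), 0.89), (array([226.3, 237.6]), 0.63)]
lever_hinge []
red_clip [(array([452. , 243.9]), 0.64)]
white_clip [(array([225.4, 237.5]), 0.82)]
lamp [(array([575.2, 177.5]), 0.64), (array([229.6, 239.1]), 0.47)]
carriage_deck []
```

View pics/w1c.png

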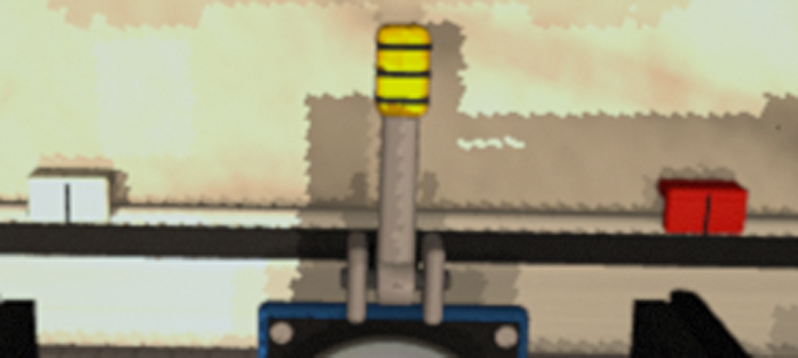

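```bash
python3 - <<'E'
from h import *
np.set_printoptions(precision=4,suppress=True)
c=capture("wrist")
r=atz(c,(457.5,247.8),.013);w=atz(c,(224.5,243.8),.013)
d=(r-w)[:2];print(r,w,np.linalg.norm(d));t=np.arctan2(d[1],d[0]);y=d/np.linalg.norm(d);e=np.array([-y[1],y[0]]);print("yaw",np.degrees(t))
rl=lambda p:(round((p-r)[:2]@y*1000,1),round((p-r)[:2]@e*1000,1))
print("pad",rl(atz(c,(346.5,194.5),.044)),"arm near hinge",rl(atz(c,(344.7,268),.041)),"arm at pad",rl(atz(c,(345.6,214),.0415)))
# foot front edge / red-white edges for yaw: blue carriage front edge
print("deck edge", rl(atz(c,(200+262/2.75,170+307/2.75),.041)),rl(atz(c,(200+525/2.75,170+307/2.75),.041)))
print("pad world",atz(c,(346.5,194.5),.044),"tool yaw",np.degrees(np.arctan2(*sense()["ee_rot"][:2,1][::-1])))
print(sense()["tcp_pos"])
E
```

```text
[ 0.609  -0.2335  0.013 ] [ 0.4335 -0.2997  0.013 ] 0.18759254884018972
yaw 20.66377314509808
pad (np.float64(-93.0), np.float64(47.0)) arm near hinge (np.float64(-92.2), np.float64(-9.0)) arm at pad (np.float64(-93.0), np.float64(32.4))
deck edge (np.float64(-129.2), np.float64(-20.5)) (np.float64(-57.0), np.float64(-19.3))
pad world [ 0.5054 -0.2224  0.044 ] tool yaw 21.725777057498345
[ 0.494  -0.2476  0.203 ]
```

```bash
python3 -m creep '[[1,5,12,-10,-0.02],[1,10.5,23.5,-30,-0.02],[1,10.5,23.5,-60,-0.02],[1,10.5,23.5,-85,-0.02],[1,10.5,23.5,-100,-0.02],[1,10.5,23.5,-110,-0.02],[1,10.5,23.5,-110,-0.02],[1,10.5,23.5,-110,-0.02]]'; python3 - <<'E'
from h import *
c=capture("wrist");cv2.imwrite("pics/w2.png",c["image"])
s=capture("side");cv2.imwrite("pics/s2.png",cv2.resize(s["image"][200:400,180:430],None,fx=3,fy=3))
E
```

```text
time_s: 4.3
tcp_pos: [0.505, -0.2243, 0.0936]
ee_rot: [[0.003, 0.936, 0.352], [-0.002, 0.352, -0.936], [-1.0, 0.002, 0.003]]
wrist_force: [-0.4, 0.3, 1.4]
gripper_width: 0.999
```

View pics/w2.png

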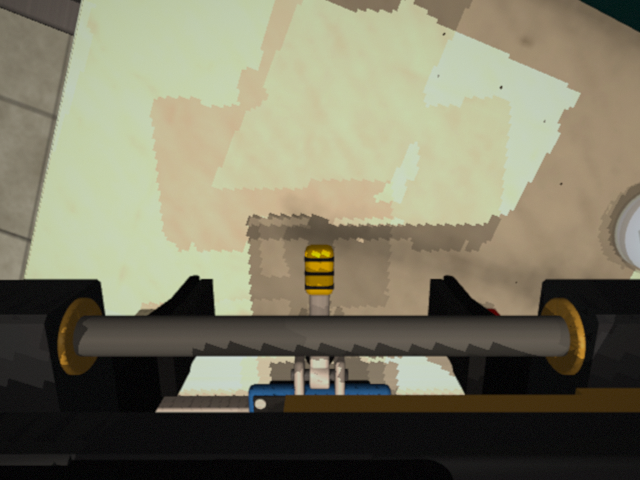

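View pics/s2.png

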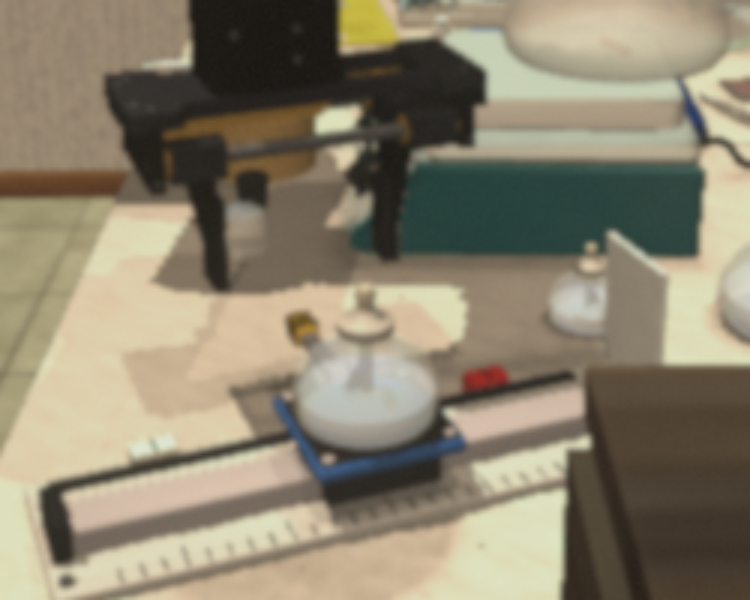

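The pad at (319,268) is centred between the fingers, and nothing is in their way. I'll check where it sits relative to the TCP, then go down.

```bash
python3 - <<'E'
from h import *
c=capture("wrist");s=sense();p=atz(c,(319.5,269.5),.044);print(p,s["tcp_pos"],dep(c,(319.5,269.5)));d=(p-s["tcp_pos"]);e=np.array([-.353,.9357]);y=np.array([.9357,.353]);print(d[:2]@e,d[:2]@y)
E
python3 -m creep '[[1,0,0,-10,0],[1,0,0,-25,0],[1,0,0,-38,0],[1,0,0,-46,0],[1,0,0,-50,0],[1,0,0,-50,0],[1,0,0,-50,0],[1,0,0,-50,0]]'
```

```text
[ 0.50559968 -0.22211865  0.044     ] [ 0.50516312 -0.22425553  0.09408255] [ 0.505641   -0.22222831  0.04367204]
0.0018453712556609156 0.0011628088224245135
time_s: 5.25
tcp_pos: [0.5056, -0.2243, 0.0446]
ee_rot: [[0.005, 0.936, 0.352], [-0.003, 0.352, -0.936], [-1.0, 0.004, 0.004]]
wrist_force: [-0.9, 0.6, 0.8]
gripper_width: 1.001
```

```bash
python3 -m creep '[[0,0,0,0,0],[0,0,0,0,0],[0,0,0,0,0],[0,0,0,0,0],[0,0,0,0,0],[0,0,0,0,0],[0,0,0,0,0],[0,0,0,0,0]]'; python3 - <<'E'
from h import *
c=capture("wrist");cv2.imwrite("pics/w3.png",c["image"])
E
```

```text
time_s: 6.05
tcp_pos: [0.5056, -0.2243, 0.0446]
ee_rot: [[0.005, 0.936, 0.352], [-0.003, 0.352, -0.936], [-1.0, 0.004, 0.004]]
wrist_force: [-0.1, -0.5, -0.5]
gripper_width: 0.358
```

View pics/w3.png

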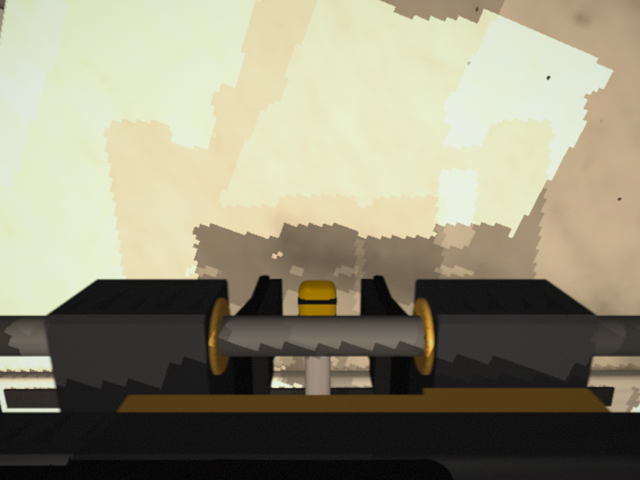

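Still closing, so I'll give it more time.

```bash
python3 -m creep '[[0,0,0,0,0],[0,0,0,0,0],[0,0,0,0,0],[0,0,0,0,0],[0,0,0,0,0],[0,0,0,0,0],[0,0,0,0,0],[0,0,0,0,0]]'
```

```text
time_s: 6.9
tcp_pos: [0.5051, -0.2244, 0.0445]
ee_rot: [[0.004, 0.936, 0.352], [-0.003, 0.352, -0.936], [-1.0, 0.003, 0.004]]
wrist_force: [-3.1, -1.8, 1.7]
gripper_width: 0.156
```

```bash
python3 -m creep '[[0,0,0,6,0],[0,0.4,-1,11.5,0],[0,1,-2.5,17,0],[0,1.5,-4,22.5,0],[0,2.5,-6.5,28,0],[0,3.5,-9.5,32.5,0],[0,5,-12.5,37.5,0],[0,6,-16.5,41.5,0]]'; python3 - <<'E'
from h import *
c=capture("wrist");cv2.imwrite("pics/w4.png",c["image"])
s=capture("side");cv2.imwrite("pics/s4.png",cv2.resize(s["image"][200:400,180:430],None,fx=3,fy=3))
E
```

```text
time_s: 7.7
tcp_pos: [0.5109, -0.2404, 0.0864]
ee_rot: [[0.003, 0.936, 0.351], [-0.001, 0.351, -0.936], [-1.0, 0.003, 0.003]]
wrist_force: [0.3, 5.5, -4.7]
gripper_width: 0.156
```

View pics/w4.png

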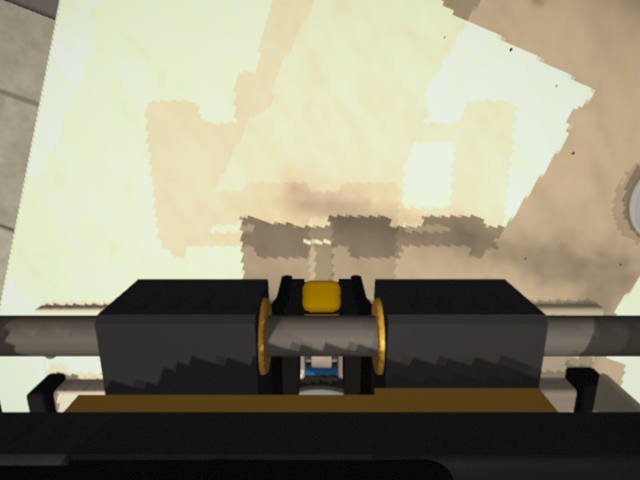

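View pics/s4.png

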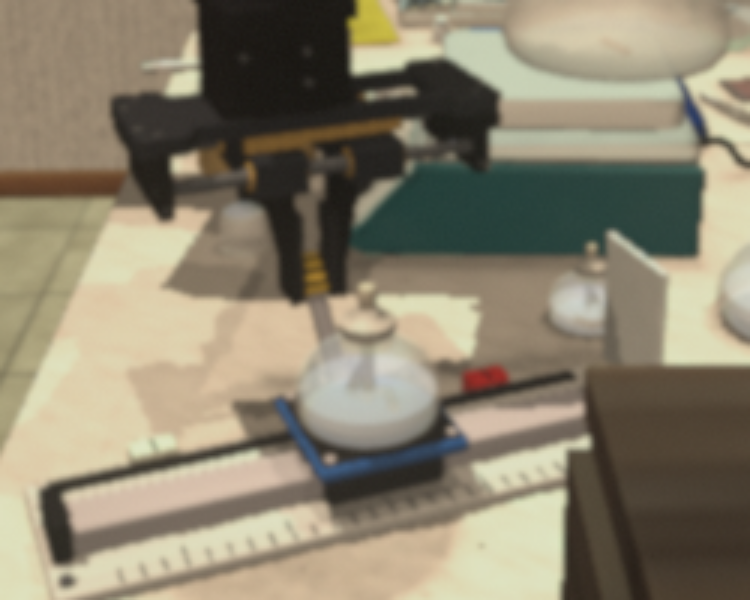

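The lever is up with the pad still pinched, and the lamp is standing. Next comes a gentle slide toward the red clip.

```bash
python3 -m creep '[[0,2,1,0,0],[0,8,3,0,0],[0,16,6,0,0],[0,25,9.5,0,0],[0,34,13,0,0],[0,43,16,0,0],[0,50,19,0,0],[0,54,20.5,0,0]]'; python3 - <<'E'
from h import *
s=capture("side");cv2.imwrite("pics/s5.png",cv2.resize(s["image"][200:400,180:430],None,fx=3,fy=3))
E
```

```text
time_s: 8.6
tcp_pos: [0.5665, -0.22, 0.087]
ee_rot: [[0.005, 0.936, 0.352], [-0.003, 0.352, -0.936], [-1.0, 0.004, 0.004]]
wrist_force: [-1.7, 1.3, -3.5]
gripper_width: 0.156
```

View pics/s5.png

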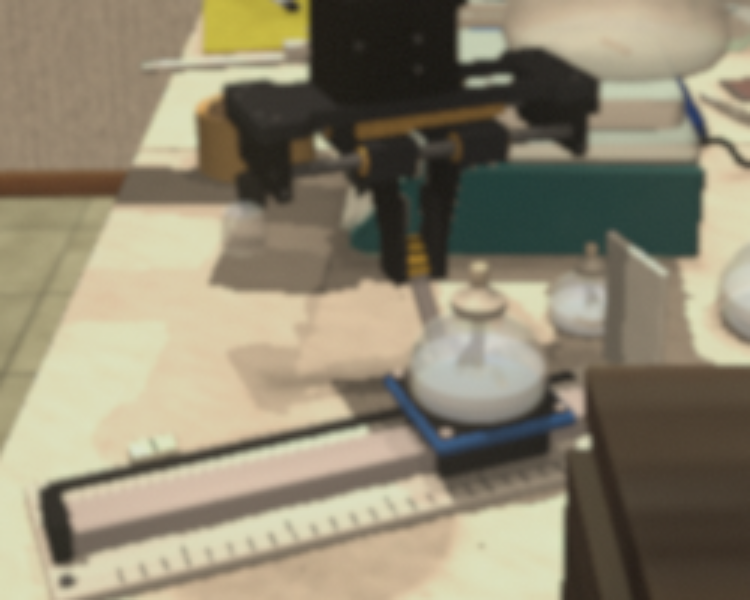

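```bash
python3 -m creep '[[0,2,1,0,0],[0,7,2.7,0,0],[0,14,5.5,0,0],[0,21,8,0,0],[0,27,10.5,0,0],[0,30.5,12,0,0],[0,31.5,12.5,0,0],[0,31.5,12.5,0,0]]'; python3 - <<'E'
from h import *
for n in("wrist","side","scene"):
    c=capture(n);i=c["image"]
    if n=="side": i=cv2.resize(i[200:400,180:430],None,fx=3,fy=3)
    if n=="scene": i=cv2.resize(i[130:260,300:500],None,fx=4,fy=4,interpolation=cv2.INTER_CUBIC)
    cv2.imwrite(f"pics/{n}6.png",i)
E
```

```text
time_s: 9.45
tcp_pos: [0.5994, -0.2075, 0.0869]
ee_rot: [[0.008, 0.936, 0.352], [-0.003, 0.352, -0.936], [-1.0, 0.006, 0.006]]
wrist_force: [1.3, -0.7, -7.1]
gripper_width: 0.158
```

View pics/wrist6.png

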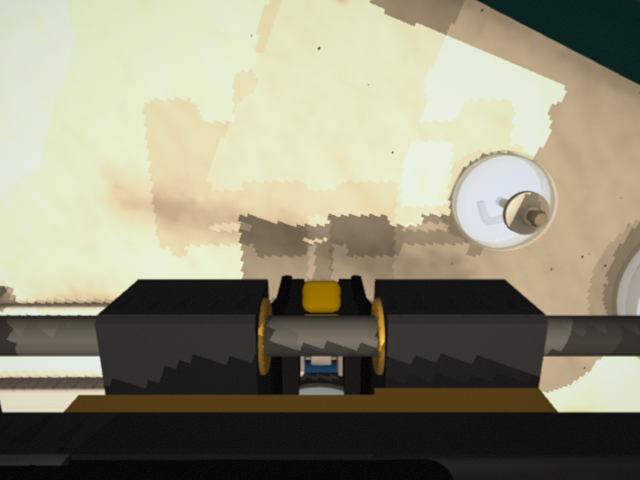

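View pics/scene6.png

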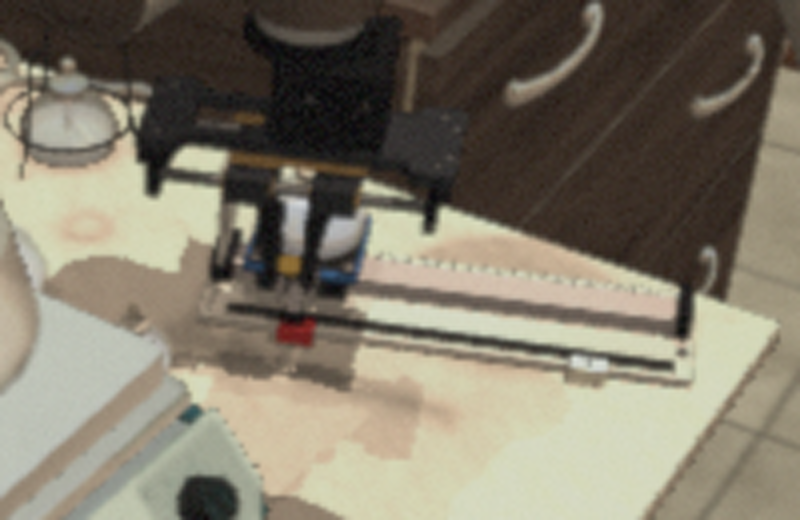

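View pics/side6.png

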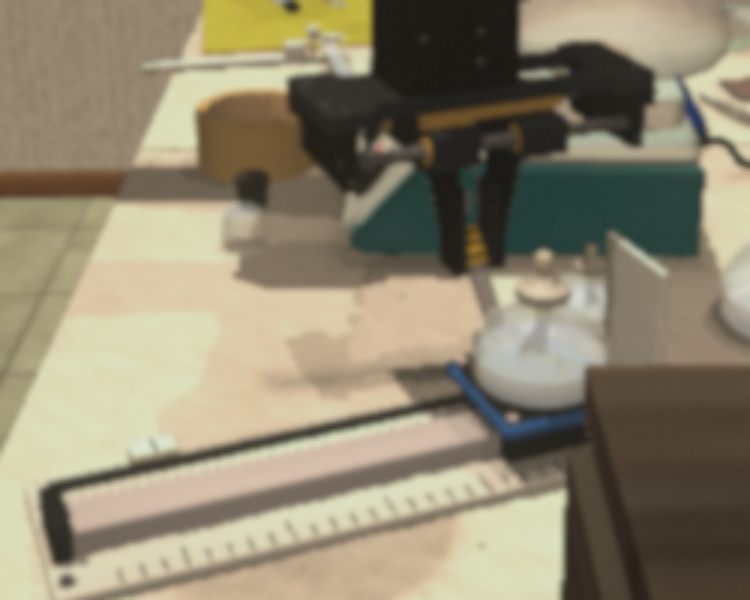

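TCP travel was about 94 mm against the 93 needed. I'll correct by −1 mm along the rail while lowering the lever along its arc.

```bash
python3 -m creep '[[0,-0.9,-0.4,0,0],[0,-2.3,3.3,-4,0],[0,-3.5,6.6,-9,0],[0,-4.6,9.4,-14,0],[0,-5.5,11.8,-19,0],[0,-6.2,13.6,-24.5,0],[0,-6.7,14.9,-30,0],[0,-7,15.8,-36,0]]'
```

```text
time_s: 10.4
tcp_pos: [0.5941, -0.1916, 0.0541]
ee_rot: [[0.014, 0.935, 0.354], [-0.004, 0.354, -0.935], [-1.0, 0.011, 0.009]]
wrist_force: [-1.9, 1.0, 8.0]
gripper_width: 0.157
```

```bash
python3 -m creep '[[0,-0.1,0.3,-5,0],[0,-0.1,0.3,-8,0],[0,-0.1,0.3,-10,0],[0,-0.1,0.3,-10,0],[0,-0.1,0.3,-10,0],[0,-0.1,0.3,-10,0],[0,-0.1,0.3,-10,0],[0,-0.1,0.3,-10,0]]';  python3 - <<'E'
from h import *
c=capture("wrist");cv2.imwrite("pics/w7.png",c["image"])
E
```

```text
time_s: 11.2
tcp_pos: [0.5945, -0.1909, 0.046]
ee_rot: [[0.015, 0.935, 0.354], [-0.004, 0.355, -0.935], [-1.0, 0.013, 0.01]]
wrist_force: [-2.3, 1.1, 4.6]
gripper_width: 0.157
```

View pics/w7.png

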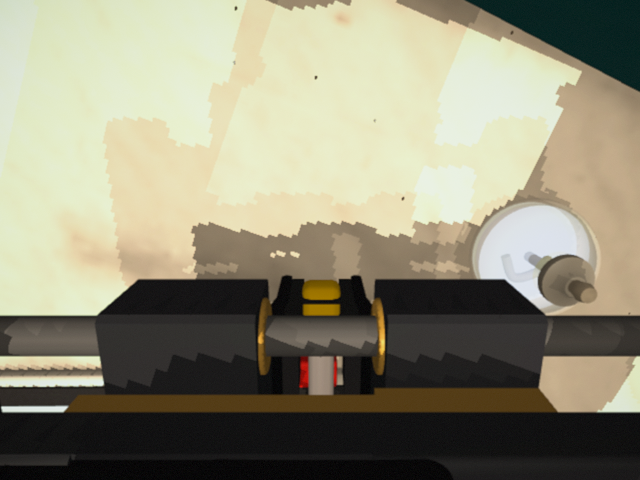

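Now I'll open, rise and look.

```bash
python3 -m creep '[[0.6,0,0,0,0],[0.6,0,0,0,0],[0.6,0,0,0,0],[0.6,0,0,0,0],[0.6,0,0,0,0],[0.6,0,0,0,0],[0.6,0,0,5,0],[0.6,0,0,20,0]]'; python3 -m creep '[[0.6,0,0,20,0],[0.6,-2,5,50,0],[0.6,-4,10,85,0],[0.6,-6,15,115,0],[0.6,-7,20,135,0],[0.6,-7,20,140,0],[0.6,-7,20,140,0],[0.6,-7,20,140,0]]'; python3 - <<'E'
from h import *
np.set_printoptions(precision=4,suppress=True)
c=capture("wrist");cv2.imwrite("pics/w8.png",c["image"])
E
```

```text
time_s: 12.05
tcp_pos: [0.5934, -0.1908, 0.0649]
ee_rot: [[0.012, 0.935, 0.354], [-0.004, 0.354, -0.935], [-1.0, 0.01, 0.008]]
wrist_force: [0.0, -0.6, 0.6]
gripper_width: 0.593
time_s: 12.85
tcp_pos: [0.5856, -0.1708, 0.2034]
ee_rot: [[0.009, 0.935, 0.354], [-0.003, 0.354, -0.935], [-1.0, 0.008, 0.007]]
wrist_force: [-0.2, -0.2, -0.1]
gripper_width: 0.599
```

View pics/w8.png

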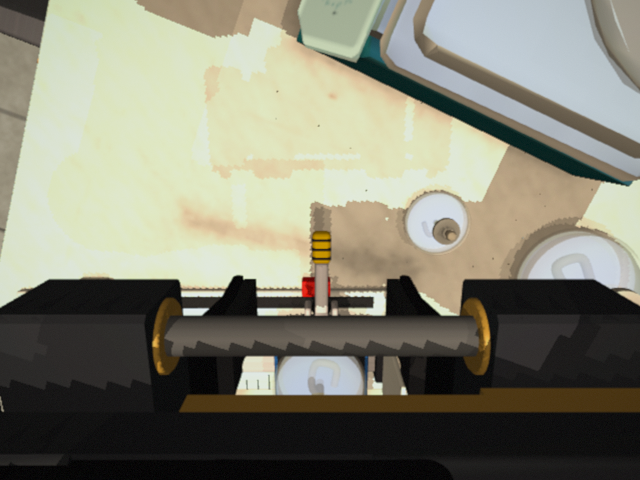

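```bash
python3 - <<'E'
from h import *
np.set_printoptions(precision=4,suppress=True)
c=capture("wrist");im=c["image"]
cv2.imwrite("pics/w8c.png",cv2.resize(im[220:320,270:380],None,fx=6,fy=6,interpolation=cv2.INTER_CUBIC))
i=im.astype(int);B,G,R=i[...,0],i[...,1],i[...,2]
m=(R>110)&(G<70)&(B<80);yy,xx=np.nonzero(m);k=(abs(xx-321)<30)&(abs(yy-290)<25);xx=xx[k];yy=yy[k]
print("red",xx.min(),xx.max(),yy.min(),yy.max())
P=np.array([dep(c,q) for q in zip(xx,yy)]);r=np.array([.609,-.2335]);y=np.array([.9357,.353]);e=np.array([-.353,.9357])
q=(P[:,:2]-r);print("red y range",np.percentile(q@y,[0,2,50,98,100])*1e3,np.percentile(q@e,[2,98])*1e3,P[:,2].max())
m=(R>120)&(G>100)&(B<110)&(R-B>70);yy,xx=np.nonzero(m);k=(abs(xx-321)<20)&(abs(yy-247)<25);xx=xx[k];yy=yy[k]
P=np.array([dep(c,q) for q in zip(xx,yy)]);print("pad px",xx.min(),xx.max(),yy.min(),yy.max(),"z min/med/max",P[:,2].min(),np.median(P[:,2]),P[:,2].max())
p=(np.median(P,0)[:2]-r);print("pad",p@y*1e3,p@e*1e3)
# z profile along the lever
for v in range(236,300,6): print(v,dep(c,(321,v)))
E
```

```text
red 302 330 277 296
red y range [-12.4786 -11.6156  -6.5467  10.0433  10.8613] [-5.3209 15.7064] 0.3455091901085357
pad px 312 330 234 263 z min/med/max -0.0014670184711073064 0.04450664713858926 0.3455091901085357
pad 3.2377215744056267 45.99375777357523
236 [ 0.5924 -0.1807  0.0444]
242 [ 0.5939 -0.1848  0.045 ]
248 [ 0.5955 -0.189   0.0451]
254 [ 0.5972 -0.1935  0.0445]
260 [ 0.5989 -0.198   0.0438]
266 [ 0.6009 -0.2032  0.0414]
272 [ 0.6023 -0.2069  0.0435]
278 [ 0.6041 -0.2118  0.0423]
284 [ 0.6058 -0.2162  0.0427]
290 [ 0.6075 -0.2207  0.0426]
296 [ 0.6094 -0.2257  0.0416]
```

View pics/w8c.png

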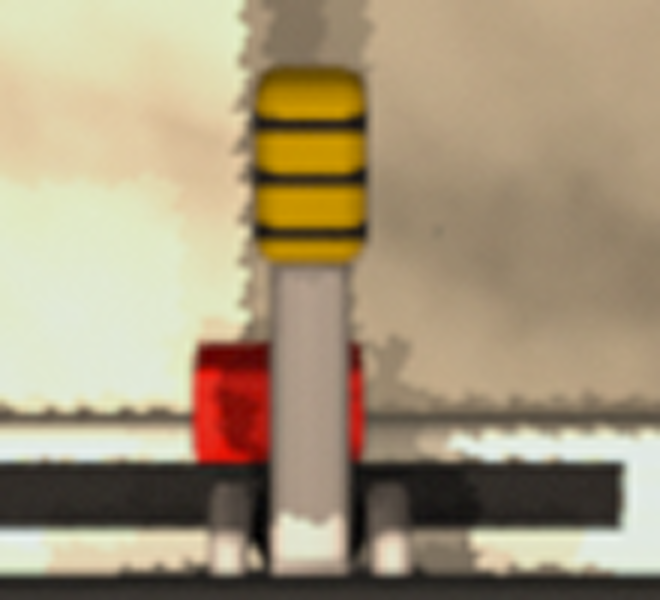

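The lever stands to the right of the clip's centre: clip columns 302–331, lever centre 321.5. I'll work out the offset exactly.

```bash
python3 - <<'E'
from h import *
c=capture("wrist");y=np.array([.9357,.353]);e=np.array([-.353,.9357])
l=atz(c,(302.3,287),.013);r=atz(c,(330.8,287),.013);m=(l+r)/2
print("clip width",np.linalg.norm(r-l),"centre",m)
for u,v,z in((321.7,313,.0415),(321.7,290,.0415),(321.8,248,.044)):
    p=atz(c,(u,v),z);print((p-m)[:2]@y*1e3,(p-m)[:2]@e*1e3,p)
print(sense()["tcp_pos"])
print((np.array([.5856-.007,0])))
b=capture("scene");cv2.imwrite("pics/sc8.png",cv2.resize(b["image"][130:260,300:500],None,fx=4,fy=4,interpolation=cv2.INTER_CUBIC))
E
```

```text
clip width 0.02356304235942779 centre [ 0.60773731 -0.23096397  0.013     ]
3.9994507408857434 -9.864404956739213 [ 0.6149607  -0.23878117  0.0415    ]
3.972083745976536 9.141222753359855 [ 0.60822707 -0.22100981  0.0415    ]
3.9725221833357027 43.15808539534686 [ 0.59622125 -0.18918465  0.044     ]
[ 0.58574527 -0.17090189  0.20325683]
[0.5786 0.    ]
```

View pics/sc8.png

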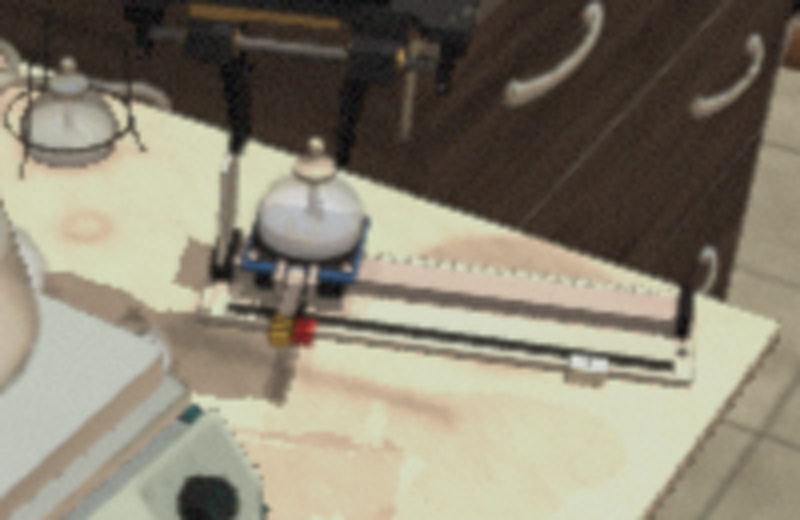

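The offset is +4.0 mm, inside the limit but tight. There is plenty of time, so I'll pinch again, raise the lever, shift −4 mm and lock again.

```bash
python3 -m creep '[[0.5,6,-10,-10,0],[0.5,10.3,-18,-40,0],[0.5,10.3,-18,-75,0],[0.5,10.3,-18,-105,0],[0.5,10.3,-18,-130,0],[0.5,10.3,-18,-148,0],[0.5,10.3,-18,-157,0],[0.5,10.3,-18,-158,0]]' &&  python3 -m creep '[[0,0,0,0,0],[0,0,0,0,0],[0,0,0,0,0],[0,0,0,0,0],[0,0,0,0,0],[0,0,0,0,0],[0,0,0,0,0],[0,0,0,0,0]]'
```

```text
time_s: 13.85
tcp_pos: [0.5953, -0.1893, 0.0434]
ee_rot: [[0.006, 0.935, 0.353], [-0.004, 0.353, -0.935], [-1.0, 0.004, 0.005]]
wrist_force: [0.1, 0.3, 0.5]
gripper_width: 0.497
time_s: 14.65
tcp_pos: [0.5949, -0.1895, 0.0437]
ee_rot: [[0.005, 0.935, 0.353], [-0.004, 0.353, -0.935], [-1.0, 0.003, 0.005]]
wrist_force: [-2.9, -1.2, 3.4]
gripper_width: 0.158
```

```bash
python3 -m creep '[[0,0,0,6,0],[0,0.4,-1,11.5,0],[0,1,-2.5,17,0],[0,1.5,-4,22.5,0],[0,2.5,-6.5,28,0],[0,3.5,-9.5,32.5,0],[0,5,-12.5,37.5,0],[0,5,-12.5,37.5,0]]'
```

```text
time_s: 15.45
tcp_pos: [0.5997, -0.2022, 0.082]
ee_rot: [[0.004, 0.936, 0.353], [-0.004, 0.353, -0.936], [-1.0, 0.003, 0.005]]
wrist_force: [-2.3, 1.0, -2.9]
gripper_width: 0.16
```

```bash
python3 -m creep '[[0,-1,-0.4,0,0],[0,-2.5,-1,0,0],[0,-4,-1.5,0,0],[0,-4,-1.5,0,0],[0,-4,-1.5,0,0],[0,-4,-1.5,0,0],[0,-4,-1.5,0,0],[0,-4,-1.5,0,0]]'
```

```text
time_s: 16.25
tcp_pos: [0.5956, -0.2038, 0.082]
ee_rot: [[0.004, 0.936, 0.353], [-0.004, 0.353, -0.936], [-1.0, 0.003, 0.005]]
wrist_force: [0.9, 1.0, -3.8]
gripper_width: 0.152
```

```bash
python3 -m creep '[[0,-1.2,3.3,-4.7,0],[0,-2.3,6,-9.6,0],[0,-3.2,8.5,-15,0],[0,-3.9,10.3,-20.5,0],[0,-4.4,11.6,-26,0],[0,-4.7,12.5,-32,0],[0,-4.8,12.7,-37.5,0],[0,-4.8,12.7,-41,0]]'
```

```text
time_s: 17.05
tcp_pos: [0.5928, -0.191, 0.0437]
ee_rot: [[0.009, 0.935, 0.355], [-0.005, 0.355, -0.935], [-1.0, 0.007, 0.008]]
wrist_force: [-1.9, 2.7, 6.9]
gripper_width: 0.157
```

```bash
python3 -m creep '[[0,0,0,-4,0],[0,0,0,-7,0],[0,0,0,-7,0],[0,0,0,-7,0],[0,0,0,-7,0],[0,0,0,-7,0],[0,0,0,-7,0],[0,0,0,-7,0]]'
```

```text
time_s: 17.85
tcp_pos: [0.5945, -0.1906, 0.0425]
ee_rot: [[0.014, 0.934, 0.357], [-0.007, 0.357, -0.934], [-1.0, 0.01, 0.011]]
wrist_force: [-8.8, 7.7, 22.1]
gripper_width: 0.154
```

```bash
python3 -m creep '[[0.6,0,0,0,0],[0.6,0,0,0,0],[0.6,0,0,0,0],[0.6,0,0,0,0],[0.6,0,0,0,0],[0.6,0,0,0,0],[0.6,0,0,5,0],[0.6,0,0,20,0]]'; python3 -m creep '[[0.6,0,0,20,0],[0.6,-2,5,50,0],[0.6,-4,10,85,0],[0.6,-6,15,115,0],[0.6,-7,20,135,0],[0.6,-7,20,140,0],[0.6,-7,20,140,0],[0.6,-7,20,140,0]]'; python3 - <<'E'
from h import *
np.set_printoptions(precision=4,suppress=True)
c=capture("wrist");im=c["image"];cv2.imwrite("pics/w9.png",im)
cv2.imwrite("pics/w9c.png",cv2.resize(im[220:320,270:380],None,fx=6,fy=6,interpolation=cv2.INTER_CUBIC))
for v in range(236,310,8): print(v,dep(c,(321,v)))
s=capture("side");cv2.imwrite("pics/s9.png",cv2.resize(s["image"][200:400,180:430],None,fx=3,fy=3))
E
```

```text
time_s: 18.65
tcp_pos: [0.5934, -0.1905, 0.0612]
ee_rot: [[0.01, 0.934, 0.357], [-0.007, 0.357, -0.934], [-1.0, 0.007, 0.01]]
wrist_force: [-0.8, -0.0, 0.5]
gripper_width: 0.592
time_s: 19.45
tcp_pos: [0.5856, -0.1705, 0.1997]
ee_rot: [[0.008, 0.934, 0.357], [-0.006, 0.357, -0.934], [-1.0, 0.005, 0.008]]
wrist_force: [-1.3, -0.1, -0.3]
gripper_width: 0.601
236 [ 0.5921 -0.1804  0.0427]
244 [ 0.5942 -0.1858  0.0432]
252 [ 0.5963 -0.1912  0.0441]
260 [ 0.5984 -0.1967  0.0448]
268 [ 0.601  -0.2037  0.0412]
276 [ 0.6033 -0.2097  0.0409]
284 [ 0.6054 -0.2152  0.0419]
292 [ 0.6079 -0.2216  0.041 ]
300 [ 0.6102 -0.2276  0.0412]
308 [ 0.6124 -0.2335  0.0416]
```

View pics/w9c.png

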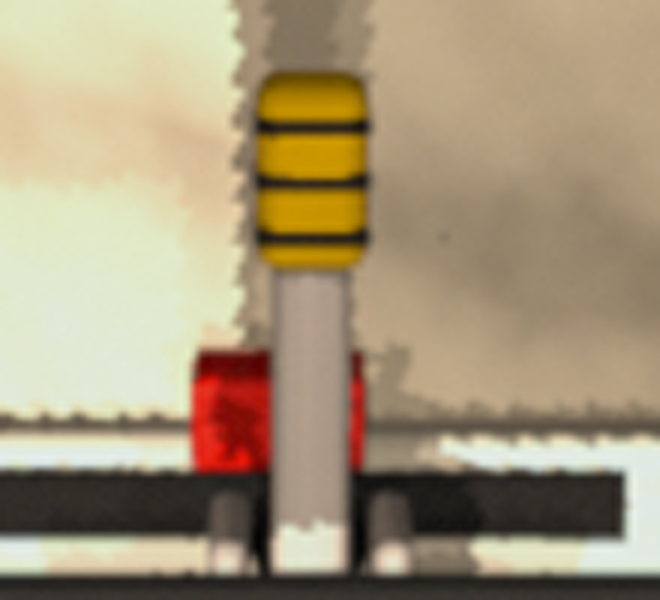

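View pics/s9.png

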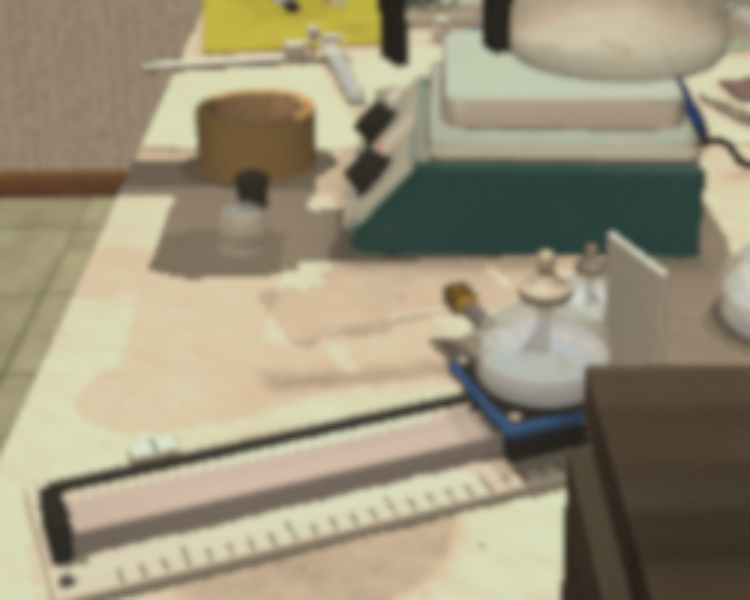

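The carriage drifts back about +4 mm as I press, because the arm yields outward under the load and drags it along the rail. The drift repeated both times, so I'll redo the lock and pre-compensate by about −8 mm. First a precise measurement.

```bash
cat > off.py <<'E'
from h import *
import sys
def off(c,uL,uR,v,lever):
    y=np.array([.9357,.353]);e=np.array([-.353,.9357])
    l=atz(c,(uL,v),.013);r=atz(c,(uR,v),.013);m=(l+r)/2
    print("clip width",np.linalg.norm(r-l))
    for u,v,z in lever:
        p=atz(c,(u,v),z);print((p-m)[:2]@y*1e3,(p-m)[:2]@e*1e3,p)
E
python3 - <<'E'
from off import *
c=capture("wrist");off(c,270+193/6,270+365/6,288,((270+311/6,312,.0415),(270+311.5/6,290,.0415),(270+313/6,248.5,.044)));print(sense()["tcp_pos"])
E
```

```text
clip width 0.0234614856010818
4.1949416414282865 -7.84489709197444 [ 0.61405213 -0.23643765  0.0415    ]
4.175036408127728 10.121662501406636 [ 0.60769222 -0.21963578  0.0415    ]
4.183162170221412 43.38909850468816 [ 0.5959581  -0.18850903  0.044     ]
[ 0.58574415 -0.1706227   0.19954587]
```

```bash
python3 -m creep '[[0.4,6,-10,-10,0],[0.4,9.8,-18,-40,0],[0.4,9.8,-18,-75,0],[0.4,9.8,-18,-105,0],[0.4,9.8,-18,-130,0],[0.4,9.8,-18,-146,0],[0.4,9.8,-18,-154,0],[0.4,9.8,-18,-155,0]]' &&  python3 -m creep '[[0,0,0,0,0],[0,0,0,0,0],[0,0,0,0,0],[0,0,0,0,0],[0,0,0,0,0],[0,0,0,0,0],[0,0,0,0,0],[0,0,0,0,0]]'
```

```text
time_s: 20.4
tcp_pos: [0.5947, -0.1891, 0.0425]
ee_rot: [[0.004, 0.934, 0.356], [-0.006, 0.356, -0.934], [-1.0, 0.001, 0.007]]
wrist_force: [0.1, -0.3, 0.3]
gripper_width: 0.401
time_s: 21.2
tcp_pos: [0.5948, -0.1893, 0.0432]
ee_rot: [[0.004, 0.934, 0.356], [-0.006, 0.356, -0.934], [-1.0, 0.001, 0.007]]
wrist_force: [-3.3, 0.3, 5.9]
gripper_width: 0.156
```

```bash
python3 -m creep '[[0,0,0,6,0],[0,0.4,-1,11.5,0],[0,1,-2.5,17,0],[0,1.5,-4,22.5,0],[0,2.5,-6.5,28,0],[0,3.5,-9.5,32.5,0],[0,5,-12.5,37.5,0],[0,5,-12.5,37.5,0]]'
```

```text
time_s: 22.0
tcp_pos: [0.5994, -0.2019, 0.0815]
ee_rot: [[0.003, 0.934, 0.356], [-0.006, 0.356, -0.934], [-1.0, 0.0, 0.007]]
wrist_force: [-2.2, 3.0, -2.8]
gripper_width: 0.158
```

```bash
python3 -m creep '[[0,-1,-0.4,0,0],[0,-3,-1.2,0,0],[0,-5.5,-2,0,0],[0,-7.5,-2.8,0,0],[0,-7.5,-2.8,0,0],[0,-7.5,-2.8,0,0],[0,-7.5,-2.8,0,0],[0,-7.5,-2.8,0,0]]'
```

```text
time_s: 22.8
tcp_pos: [0.5915, -0.2049, 0.0816]
ee_rot: [[0.002, 0.934, 0.356], [-0.007, 0.356, -0.934], [-1.0, -0.0, 0.007]]
wrist_force: [-1.1, 1.2, -3.2]
gripper_width: 0.153
```

```bash
python3 -m creep '[[0,-1.2,3.3,-4.7,0],[0,-2.3,6,-9.6,0],[0,-3.2,8.5,-15,0],[0,-3.9,10.3,-20.5,0],[0,-4.4,11.6,-26,0],[0,-4.7,12.5,-32,0],[0,-4.8,12.7,-37.5,0],[0,-4.8,12.7,-41,0]]'
```

```text
time_s: 23.6
tcp_pos: [0.5892, -0.1925, 0.0434]
ee_rot: [[0.008, 0.934, 0.358], [-0.008, 0.358, -0.934], [-1.0, 0.004, 0.011]]
wrist_force: [-3.1, 3.2, 15.3]
gripper_width: 0.158
```

```bash
python3 -m creep '[[0,0,0,-4,0],[0,0,0,-6,0],[0,0,0,-6,0],[0,0,0,-6,0],[0,0,0,-6,0],[0,0,0,-6,0],[0,0,0,-6,0],[0,0,0,-6,0]]'
```

```text
time_s: 24.4
tcp_pos: [0.5909, -0.1919, 0.0431]
ee_rot: [[0.013, 0.933, 0.36], [-0.01, 0.36, -0.933], [-1.0, 0.008, 0.014]]
wrist_force: [-8.0, 9.5, 22.7]
gripper_width: 0.157
```

```bash
python3 -m creep '[[0.6,0,0,0,0],[0.6,0,0,0,0],[0.6,0,0,0,0],[0.6,0,0,0,0],[0.6,0,0,0,0],[0.6,0,0,0,0],[0.6,0,0,5,0],[0.6,0,0,20,0]]'; python3 -m creep '[[0.6,0,0,20,0],[0.6,-2,5,50,0],[0.6,-4,10,85,0],[0.6,-6,15,115,0],[0.6,-7,20,135,0],[0.6,-7,20,140,0],[0.6,-7,20,140,0],[0.6,-7,20,140,0]]'; python3 - <<'E'
from h import *
np.set_printoptions(precision=4,suppress=True)
c=capture("wrist");im=c["image"];cv2.imwrite("pics/w10.png",im)
cv2.imwrite("pics/w10c.png",cv2.resize(im[220:320,270:380],None,fx=6,fy=6,interpolation=cv2.INTER_CUBIC))
for v in range(236,310,8): print(v,dep(c,(321,v)))
E
```

```text
time_s: 25.2
tcp_pos: [0.5898, -0.1919, 0.0618]
ee_rot: [[0.009, 0.933, 0.36], [-0.01, 0.36, -0.933], [-1.0, 0.005, 0.012]]
wrist_force: [-0.5, 0.3, -1.2]
gripper_width: 0.597
time_s: 26.0
tcp_pos: [0.582, -0.1719, 0.2003]
ee_rot: [[0.006, 0.933, 0.359], [-0.009, 0.359, -0.933], [-1.0, 0.003, 0.011]]
wrist_force: [-0.8, -0.3, -0.7]
gripper_width: 0.601
236 [ 0.5883 -0.1821  0.0437]
244 [ 0.5905 -0.1879  0.0432]
252 [ 0.5927 -0.1935  0.0433]
260 [ 0.5948 -0.1991  0.0438]
268 [ 0.5974 -0.2057  0.0414]
276 [ 0.5997 -0.2116  0.0412]
284 [ 0.6021 -0.2178  0.0406]
292 [ 0.6042 -0.2234  0.0417]
300 [ 0.6065 -0.2293  0.0421]
308 [ 0.609  -0.2358  0.0412]
```

View pics/w10c.png

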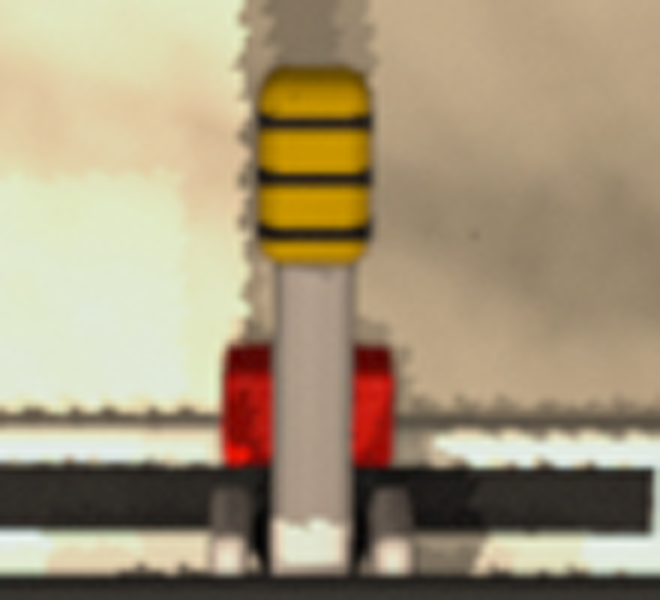

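The lever now lies about over the clip's centre (offset ≈0.6 mm), and its depth profile is level with the pad top at 43.5 mm. I'll back the arm off and check everything from afar.

```bash
python3 -m creep '[[0.6,-10,0,10,0],[0.6,-30,0,25,0],[0.6,-55,-5,40,0],[0.6,-80,-10,50,0],[0.6,-100,-15,60,0],[0.6,-110,-20,60,0],[0.6,-110,-20,60,0],[0.6,-110,-20,60,0]]'; python3 - <<'E'
from h import *
np.set_printoptions(precision=4,suppress=True)
c=capture("wrist");im=c["image"];cv2.imwrite("pics/w11.png",im)
s=capture("side");cv2.imwrite("pics/s11.png",cv2.resize(s["image"][160:400,160:430],None,fx=2.4,fy=2.4))
b=capture("scene");cv2.imwrite("pics/sc11.png",b["image"])
print("lamp",[ (m["centre"],m["confidence"]) for m in mark_of(s,"lamp")[:3]])
print("deck",[ (m["centre"],m["confidence"]) for m in mark_of(s,"carriage_deck")[:2]])
A=mark_of(b,"lamp");print([(m["centre"],m["confidence"]) for m in A[:3]], [(m["centre"],m["confidence"]) for m in mark_of(b,"carriage_deck")[:3]])
E
```

```text
time_s: 26.85
tcp_pos: [0.472, -0.192, 0.2594]
ee_rot: [[0.005, 0.933, 0.359], [-0.009, 0.359, -0.933], [-1.0, 0.001, 0.01]]
wrist_force: [0.1, 0.2, -0.0]
gripper_width: 0.599
lamp [([358.8, 329.3], 0.93), ([444.8, 305.3], 0.8), ([374.7, 304.5], 0.59)]
deck [([359.7, 323.8], 0.9)]
[([376.2, 188.2], 0.91), ([374.9, 202.0], 0.73), ([330.9, 226.2], 0.46)] [([379.4, 189.8], 0.73), ([377.9, 199.4], 0.66)]
```

View pics/w11.png

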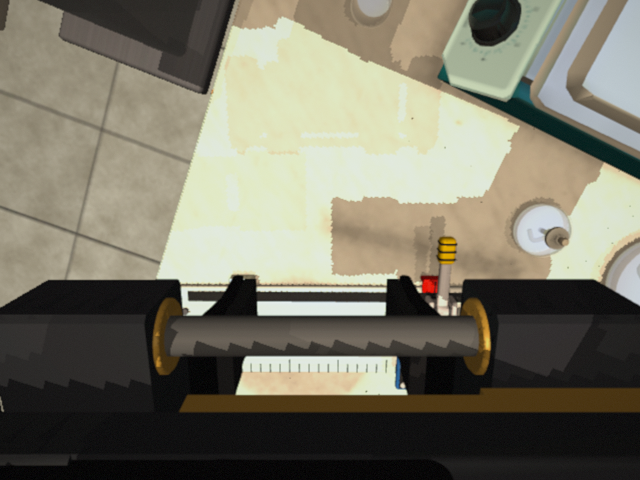

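View pics/s11.png

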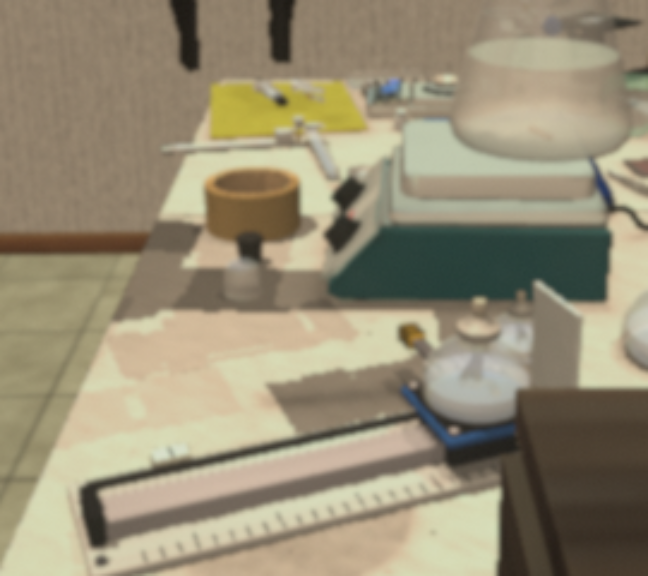

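View pics/sc11.png

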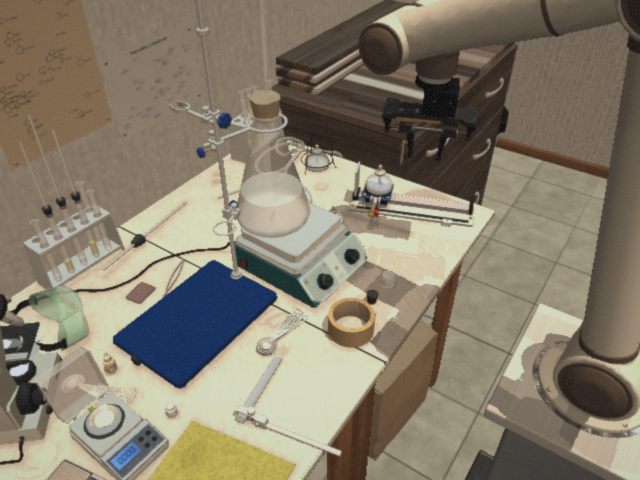

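The lamp is upright on the deck, the bystanders look unmoved and the gripper is clear. One last check of how well the lamp is centred, by triangulating its knob.

```bash
python3 - <<'E'
from h import *
a=capture("scene");b=capture("side")
A=cv2.resize(a["image"][155:225,345:415],None,fx=6,fy=6,interpolation=cv2.INTER_CUBIC)
B=cv2.resize(b["image"][275:365,315:405],None,fx=4.667,fy=4.667,interpolation=cv2.INTER_CUBIC)
cv2.imwrite("pics/both.png",np.hstack([A,B[:420,:380]]))
E
```

```text
(no output)
```

View pics/both.png

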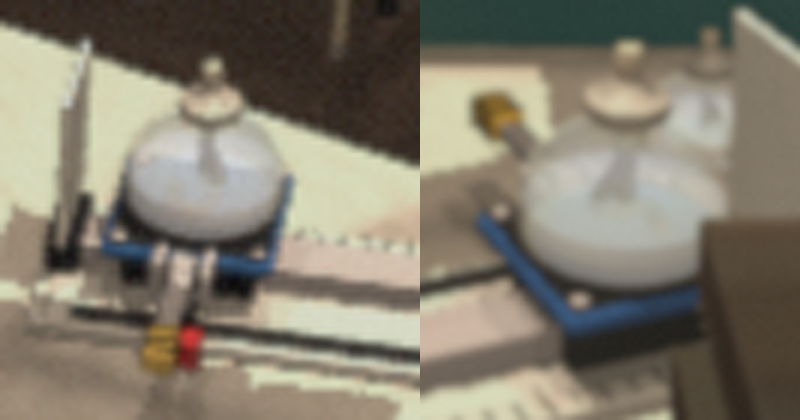

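```bash
python3 - <<'E'
from h import *
a=capture("scene");b=capture("side")
p=tri(a,(380.2,165.8),b,(359.4,285.3));print(p,p[:2]-[.6287,-.2868], sense()["wrist_force"])
q=proj(a,[.6287,-.2868,.113]);print(q,proj(b,[.6287,-.2868,.113]))
w=[("tape",(351.1,328.1)),("stopper",(373.6,299.3)),("glass_cap",(386,281.2))]
for n,c0 in w: print(n,c0,[np.round(m["centre"],1) for m in mark_of(a,n)[:1]])
E
```

```text
[ 0.6266674  -0.29282411  0.11145986] [-0.0020326  -0.00602411] [ 0.88069374 -0.40679751  0.20655108]
[378.63697391 166.28943417] [360.78235509 282.40889486]
tape (351.1, 328.1) [array([353.2, 331.2])]
stopper (373.6, 299.3) [array([373.2, 300.8])]
glass_cap (386, 281.2) [array([388.3, 284.2])]
```

The knob is about 6 mm from the deck's middle axis and 111 mm high, so the lamp is upright and well inside 20 mm. Handing in.

```bash
python3 -c "
from station import *
print(finish_job())"
```

```text
the job is handed in; nothing more can be done
None
```

The carriage is locked at the red clip, the lamp is upright on its deck, and the arm has let go. I handed the job in at about 27 s of the 54 s allowed; no verdict is reported.

**What I did:** I pinched the yellow pad, raised the lever to about 0.8 rad, slid the carriage about 93 mm to the red clip and pressed the lever down again. The first lock stood 4 mm off centre. A second try came out the same, because the arm gives way under the pressing force and drags the carriage. For the third lock I raised the lever again, shifted the carriage −8.5 mm to allow for that, and pressed it down.

**Last checks:**
- **Position:** the lever is about 0.6 mm from the clip's centre line, read from one wrist picture.
- **Lever:** it lies level, with the pad top at about 43.5 mm, the same as at the start.
- **Lamp:** it stands upright. Its knob is about 6 mm off the deck's middle axis by two-view triangulation, inside the 20 mm limit.
- **Bystanders:** the tape, stopper and glass cap look unmoved; the network's marks for them shifted 2–4 pixels, which I took as its noise. The spoons and clamp were only checked by eye.
- **Gripper:** it is clear of everything, with no contact force.

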